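# Spring the push-to-open cupboard ajar

### The job

The lidded cream box stands in the way of the blue push-to-open door. Push the box sideways along the desk, without lifting or tipping it, until it stands in front of the wood-fronted cupboard instead, and do not let it bump the blue cupboard. Then press the blue door inward at its steel disc until the catch lets go, and back well away so that the spring swings the door ajar by itself; leave the wooden door shut and the other things on the desk alone.

Things in the scene. Friction and masses are not known exactly. Their poses are not given: they have to be found in the camera images.
- blue_cabinet: white desktop cupboard with the blue door, 160 wide (y) x 140 deep (x) x 150 high, fixed. Origin: centre of its underside; its front faces its own -x, z up. The outer face of the shut door lies 90 mm ahead (-x) of the origin; the door is 156 wide, 144 high, 12 thick, covers the whole front and is hinged on its +y edge.
- blue_door (a joint): hinge angle of the blue door, rad: 0 shut on the catch, negative pressed inward (stop at -0.045), positive open, swinging out to the cupboard's -x. Pressing to about -0.03 (4 mm at the disc, about 3 N; the stop behind it is hard) frees the catch for good; when nothing holds the door its spring then swings it out within about 1.5 s to rest at about 0.58 rad, the free edge 85 mm ahead of the shut face. It does not open without the press.
- blue_mark (a point): centre of the outer face of the steel press disc (24 mm across, 1 mm proud) on the blue door: 30 mm from the door's free (-y) edge, 119 mm above the desk, 31 mm below the cupboard's top. It moves with the door; the direction to press is the cupboard's +x.
- wood_cabinet: the same cupboard with a light wood door, fixed beside the blue one (either side), centres 200 to 280 mm apart sideways. Origin: centre of its underside; front faces its own -x. Its door is hinged on its -y edge and has the same kind of catch.
- wood_door (a joint): hinge angle of the wooden door, rad: 0 shut, negative pressed inward, positive open. Stays shut.
- box: cream wooden box with a closed (fixed) lid and a small brass-coloured lip on its front, 77 (x, lip included) x 113 (y) x 55 high, 0.15 to 0.31 kg, loose on the desk about 190 mm ahead of the blue cupboard's origin at the start. Origin: centre of its underside; x across, y along its length, z up.
- stapler: loose grey-brown stapler, 130 x 34 x 48, origin at the centre of its underside; a bystander
- usb_stick: loose black USB stick, 18 x 48 x 8, origin at the centre of its underside; a bystander
- clip: loose black binder clip, 50 x 32 x 30, origin at the centre of its underside; a bystander
- glue_stick: loose glue stick standing upright, 24 mm across, 92 high, origin at the centre of its underside; a bystander

How it is judged:
On the way, in this order (a step that is already met when the one before it is completed fails the run):
1. the box has been pushed in front of the wood-fronted cupboard while the blue door is still shut (y of box in the frame of wood_cabinet between -0.07 and 0.07 m and x of box in the frame of wood_cabinet between -0.3 and -0.1 m and value of joint blue_door below 0.05 rad), for 0.2 s.
2. the blue door is pressed inward (value of joint blue_door below -0.018 rad), for 0.02 s.
3. the blue door has sprung ajar (value of joint blue_door above 0.4 rad), for 0.2 s.
At the end, for the whole second after the job is handed in: The blue door stands still, ajar at 0.45 to 0.75 rad where its spring leaves it; the wooden door is shut (under 0.05 rad); the box rests flat on the desk in front of the wood-fronted cupboard, its centre within 70 mm of that cupboard's midline and 100 to 300 mm ahead of its origin (value of joint blue_door between 0.45 and 0.75 rad and velocity of joint blue_door between -0.1 and 0.1 rad/s and value of joint wood_door below 0.05 rad and y of box in the frame of wood_cabinet between -0.07 and 0.07 m and x of box in the frame of wood_cabinet between -0.3 and -0.1 m and height (world z) of box below 0.01 m and angle between box's own z axis and vertical below 0.1 rad and linear speed of box below 0.02 m/s); the robot touches nothing.
It fails at once if the box is lifted off the desk or tipped (height (world z) of box above 0.015 m or angle between box's own z axis and vertical above 0.25 rad).
It fails at once if the box bumps the blue cupboard or its door (contact force between blue_cabinet and box above 1 N).
It fails at once if the wooden door comes open (value of joint wood_door above 0.1 rad).
It fails at once if the blue door is pulled wider than its spring takes it (value of joint blue_door above 0.85 rad).
It fails at once if the stapler, USB stick, binder clip or glue stick is moved or knocked over (distance of any of stapler, usb_stick, clip, glue_stick from where it was at the start of the episode above 0.03 m or angle between glue_stick's own z axis and vertical above 0.4 rad).
It also fails if it takes over 58 s, if anything falls off the work surface, if the arm or the gripper's body presses on something with over 40 N, if the wrist force passes 120 N, or if a joint passes its speed limit or range.

### The arm

A 6-joint arm with a two-finger parallel gripper is mounted at the origin on the work surface; the furniture and walls round the work are solid. World frame = base frame: x ahead of the robot, y to its left, z up, the work surface at z = 0. Lengths are in m, angles in rad, forces in N, time in s.
With the tool pointing down it reaches from about 0.25 to 0.775 m from the base axis. Payload 4 kg.
Tool frame: the origin (TCP) lies at the very end of the fingers, on their centre line; the grasp point (between the pads) lies 19 mm behind it; z points along the fingers, y is the line along which they close (so a half turn about z gives the same grasp; the last joint's range is limited). The gripper opens to 85 mm and grips with 20 to 120 N. Pads are 22 mm wide; open, the fingers measure 114 mm over their backs; the gripper's body (76 mm by 85 mm) begins 54 mm behind the grasp point. The pads swing forward as they close: fully open they stand 13 mm farther back than shut.
Start: joints at [-1.359, 0.087, 1.371, -0, 1.684, -0.103], TCP at [0.17, -0.523, 0.231] pointing down, gripper open.
Joint ranges: [-3.1, 3.1], [-0.76, 2.03], [0.27, 2.55], [-1.08, 4.22], [0.17, 2.65], [-2.57, 2.57]. Speed limits (rad/s): [2.79, 2.79, 3.14, 3.14, 3.14, 3.14].

### API

Orientations are given as a unit quaternion [x, y, z, w].
In Python, from bench import bot gives the robot as it stands. The module is installed in compiled form; this text tells all that it offers.
- The arm moves only by the shell command python3 -m handwheel 'ROWS' [FORCE]. ROWS is JSON, a list of rows, each an object with "offset": the shift along the tool's x, y, z in m, a list of three; "roll": the turn about the tool's z in degrees; "jaw": the finger opening in m, from 0 to 0.0854. A call has exactly 8 rows; each row shifts and turns the commanded pose from where the row before left it, along the tool's axes as they then stand; what a row does not reach is not made up. A row lasts 1/10 s, in which the tool goes at most 50 mm and 8.59 degrees, less where a joint would pass 70% of its speed; a pose out of reach is approached as far as the arm can. A call is refused whole if a number of a shift passes 0.05 or a number of a turn 8.59, either way. A call with a gripper value outside its range is refused whole. The fingers move at their own pace and stop on an object; FORCE is the grip in N (left out, the last holds). Time passes only in rows, so rows that do not move let the fingers close, or fill a call up. It gives the time, the measured TCP pose, the force and the opening at its end, in the units of the state.
- bot.get_state(): the state, without advancing time (a new reading comes with each control period).
- bot.grab_frame(name): name is "side" or "top"; returns the picture (480x640x3 uint8, red, green, blue); there is no depth.
- bot.camera_info(name): a dict with "fx", "fy", "cx", "cy" (pixels), "extrinsics" (4x4, takes a point from world to camera coordinates). Camera axes: x right, y up, looking along -z (the intrinsics and any distortion apply to the point x, -y, -z); pixel columns grow to the right and rows downward; lengths in m; the calibration is good to about 2 mm. A picture is of the moment at which its call begins. camera_info takes no time and is no camera call.
- bot.close_job(): hands the job in, once; it reports no verdict.
The state is a dict: "clock": time; "qpos": joint angles; "dq": joint speeds; "effort": joint torques, N m; "position": TCP position; "orientation": TCP orientation; "force": force on the tool from outside, world axes, zero at the start; "wrist_torque": the same for the moment, N m; "grip_width": finger opening in m.
Only numpy, scipy, OpenCV 4.12 (cv2) and the standard library are available. Lean on these libraries where they do the work, as an engineer would, in place of code of your own. Each camera call takes 0.05 s, during which the arm holds its last target. There are 200 camera calls.

## Working session

There is one attempt and no reset: what is moved stays moved. The work goes in short steps, Python scripts to look and compute and a shell command to move; the robot and the scene stay as the last step left them, time stands still between calls to the robot, and variables do not carry over. Pictures are saved under pics/ and viewed, on a budget of 10 in all, crops included, one or two more only if the job needs it, and the job is handed in when it is done.

```bash
mkdir -p pics
python3 - <<'E'
from bench import bot
import cv2,numpy as np
for n in ("top","side"):
    im=bot.grab_frame(n); cv2.imwrite(f"pics/{n}0.png",im[:,:,::-1])
    c=bot.camera_info(n); print(n,{k:(np.round(v,4).tolist() if hasattr(v,'__len__') else v) for k,v in c.items()})
s=bot.get_state(); print(s)
E
```

```text
top {'fx': 517.4102973928668, 'fy': 517.4102973928668, 'cx': 319.27593478952036, 'cy': 242.77466089391652, 'extrinsics': [[0.0211, -0.9998, 0.002, -0.0702], [0.9841, 0.0211, 0.1763, -0.5203], [-0.1763, -0.0017, 0.9843, -1.1077], [0.0, 0.0, 0.0, 1.0]]}
side {'fx': 492.1275152754181, 'fy': 492.1275152754181, 'cx': 318.65578229295545, 'cy': 239.73865625005823, 'extrinsics': [[0.9559, -0.2935, -0.0117, -0.5277], [0.1778, 0.5462, 0.8186, -0.1519], [-0.2339, -0.7846, 0.5743, -1.1106], [0.0, 0.0, 0.0, 1.0]]}
{'clock': 0.1, 'qpos': array([-1.35911422e+00,  8.78922230e-02,  1.37215670e+00,  3.62483289e-05,
        1.68359548e+00, -1.03088358e-01]), 'dq': array([-1.93083271e-04, -4.58155882e-04, -5.24511646e-03, -6.90183052e-04,
        3.84093351e-05, -6.53764963e-04]), 'effort': array([ 2.21653034e-03, -3.53015649e+01, -3.14217925e+01, -7.89391515e-05,
        7.94999942e-03,  1.17318797e-05]), 'position': array([ 0.17019426, -0.52251858,  0.23022291]), 'orientation': array([ 9.87639652e-01,  1.56738208e-01, -3.76897758e-05, -1.02533805e-03]), 'force': array([ 0.9174162 , -0.02691069, -0.32251814]), 'wrist_torque': array([ 0.00165723,  0.00831091, -0.02794423]), 'grip_width': 0.0854473764357359}
```

View pics/top0.png

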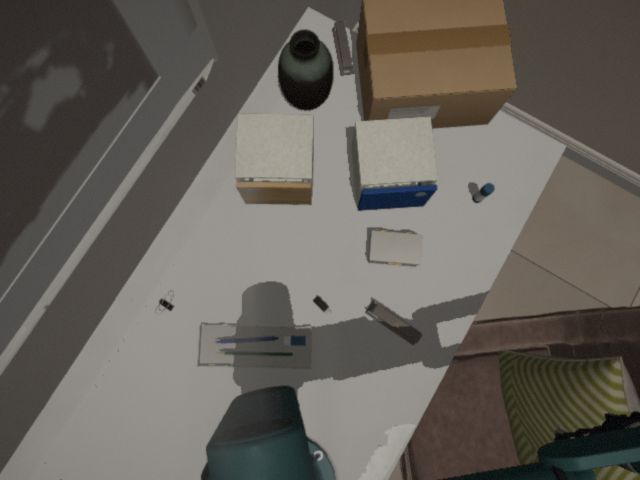

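View pics/side0.png

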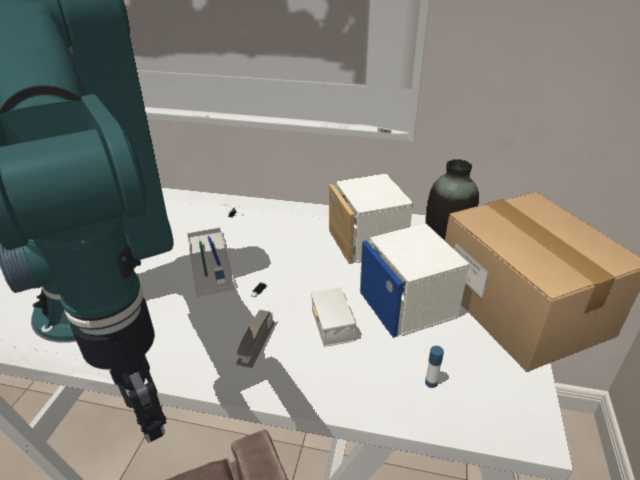

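The top view shows the wood cupboard at about (275,160), the blue one at (396,165) with its disc near (420,195), and the box at (396,247). The USB stick is at (321,303), the stapler at (392,320), the glue stick at (483,192) and the clip at (166,303). I'll take enlarged crops next.

Run:
```python
import cv2
a=cv2.imread("pics/top0.png")[100:355,225:515]; cv2.imwrite("pics/topc.png",cv2.resize(a,None,fx=2.3,fy=2.3,interpolation=cv2.INTER_CUBIC))
b=cv2.imread("pics/side0.png")[170:400,220:480]; cv2.imwrite("pics/sidec.png",cv2.resize(b,None,fx=2.5,fy=2.5,interpolation=cv2.INTER_CUBIC))
```

```text
(no output)
```

View pics/topc.png

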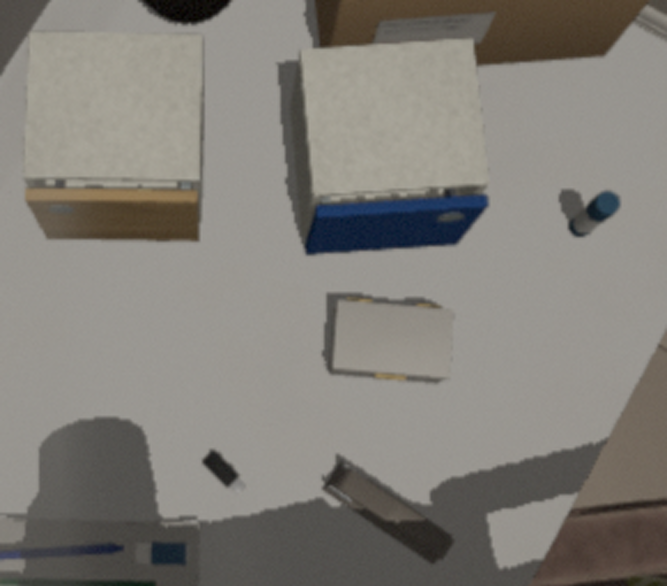

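View pics/sidec.png

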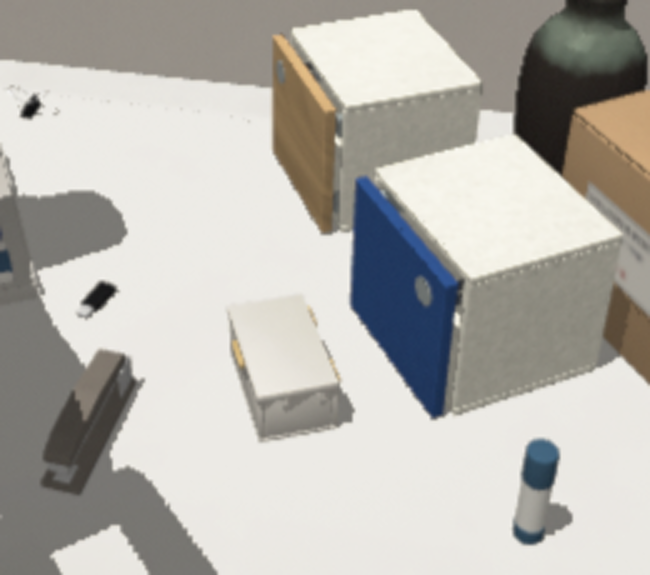

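The crops give the corner pixels I need, so I'll triangulate from both views.

```bash
cat > h.py <<'E'
import numpy as np
from bench import bot
def P(n):
    c=bot.camera_info(n); E=np.array(c["extrinsics"])
    K=np.array([[c["fx"],0,c["cx"]],[0,c["fy"],c["cy"]],[0,0,1]])
    return K@np.diag([1,-1,-1])@E[:3]
def tri(pt,ps):
    A=[]
    for n,(u,v) in (("top",pt),("side",ps)):
        M=P(n); A+= [u*M[2]-M[0], v*M[2]-M[1]]
    A=np.array(A); return np.linalg.lstsq(A[:,:3],-A[:,3],rcond=None)[0]
def plane(n,p,z):
    M=P(n); A=np.array([p[0]*M[2]-M[0],p[1]*M[2]-M[1]]); return np.linalg.solve(A[:,:2],-A[:,3]-A[:,2]*z)
T=lambda u,v:(u/2.3+225,v/2.3+100)
S=lambda u,v:(u/2.5+220,v/2.5+170)
E
python3 - <<'E'
from h import *
np.set_printoptions(precision=4,suppress=True)
for k,t,s in [("box++",(336,300),(302,296)),("box+-",(453,308),(337,384)),("box--",(448,379),(258,397)),("box-+",(331,373),(228,306)),
 ("disc",(452,217),(423,291)),("bd bot+",(306,253),(352,303)),("bd bot-",(458,243),(435,416)),("bd top+",(316,207),(357,180)),("bd top-",(482,206),(447,291)),
 ("wd bot+",(47,238),(275,150)),("wd bot-",(198,240),(325,232)),("glue top",(604,203),(542,450)),("stap a",(336,460),(115,355)),("stap b",(440,550),(62,470)),("usb",(219,467),(99,298))]:
    print(k,tri(T(*t),S(*s)),"z0:",plane("top",T(*t),0))
for k,t in [("clip",(166,303)),("tray br",(312,366)),("tray tr",(312,326)),("tray tl",(200,324)),("tray bl",(198,365)),("bigboxnear",(425,127))]: print(k,plane("top",t,0.01))
for k,t in [("wtop++",(30,32)),("wtop+-",(203,38)),("btop++",(302,52)),("btop+-",(473,42)),("btop--",(485,185)),("btop-+",(314,195))]: print(k,plane("top",T(*t),.15))
E
```

```text
box++ [ 0.5505 -0.1738  0.0526] z0: [ 0.5618 -0.1791]
box+- [ 0.5428 -0.2862  0.0551] z0: [ 0.5561 -0.2977]
box-- [ 0.4758 -0.2809  0.0552] z0: [ 0.4835 -0.2916]
box-+ [ 0.4814 -0.1694  0.055 ] z0: [ 0.487  -0.1744]
disc [ 0.6161 -0.2733  0.1221] z0: [ 0.6513 -0.2979]
bd bot+ [ 0.6083 -0.1478  0.0074] z0: [ 0.6101 -0.1483]
bd bot- [ 0.6218 -0.302   0.0086] z0: [ 0.624  -0.3037]
bd top+ [ 0.6129 -0.1455  0.1453] z0: [ 0.6589 -0.1582]
bd top- [ 0.6231 -0.2974  0.1394] z0: [ 0.6637 -0.329 ]
wd bot+ [0.6193 0.1157 0.0061] z0: [0.6202 0.1167]
wd bot- [ 0.6209 -0.0381  0.0057] z0: [ 0.6214 -0.0378]
glue top [ 0.6429 -0.4248  0.0895] z0: [ 0.6696 -0.4546]
stap a [ 0.3903 -0.1757  0.0326] z0: [ 0.4002 -0.1797]
stap b [ 0.316  -0.2776  0.0218] z0: [ 0.3148 -0.2816]
usb [ 0.3895 -0.064   0.0027] z0: [ 0.3909 -0.0641]
clip [0.383  0.2834]
tray br [ 0.2516 -0.0488]
tray tr [ 0.3388 -0.0467]
tray tl [0.3379 0.2039]
tray bl [0.2485 0.2028]
bigboxnear [ 0.8157 -0.3066]
wtop++ [0.777  0.1188]
wtop+- [ 0.7746 -0.0408]
btop++ [ 0.7629 -0.1321]
btop+- [ 0.7762 -0.2895]
btop-- [ 0.6395 -0.298 ]
btop-+ [ 0.6268 -0.144 ]
```

Blue front: x from 0.608 to 0.622, yaw about +0.08. Wood cupboard: midline at y≈0.039, front at x≈0.62. Box: centre (0.513,-0.228). My plan is to push its -y end in the +y direction with two slightly opened fingers, tool x turned to world +y.

```bash
python3 -m handwheel '[{"offset":[0,0,0],"roll":-8.5,"jaw":0.03},{"offset":[0,0,0],"roll":-8.5,"jaw":0.03},{"offset":[0,0,0],"roll":-8.5,"jaw":0.03},{"offset":[0,0,0],"roll":-8.5,"jaw":0.03},{"offset":[0,0,0],"roll":-8.5,"jaw":0.03},{"offset":[0,0,0],"roll":-8.5,"jaw":0.03},{"offset":[0,0,0],"roll":-8.5,"jaw":0.03},{"offset":[0,0,0],"roll":-8.5,"jaw":0.03}]' 30
python3 -m handwheel '[{"offset":[0,0,0],"roll":-4,"jaw":0.03},{"offset":[0,0,0],"roll":0,"jaw":0.03},{"offset":[0,0,0],"roll":0,"jaw":0.03},{"offset":[0,0,0],"roll":0,"jaw":0.03},{"offset":[0,0,0],"roll":0,"jaw":0.03},{"offset":[0,0,0],"roll":0,"jaw":0.03},{"offset":[0,0,0],"roll":0,"jaw":0.03},{"offset":[0,0,0],"roll":0,"jaw":0.03}]'; python3 -c "
from bench import bot;from scipy.spatial.transform import Rotation as R
s=bot.get_state();print(s['qpos'],R.from_quat(s['orientation']).as_matrix().round(3))"
```

```text
clock: 0.9
position: [0.1702, -0.5227, 0.2306]
orientation: [0.729, 0.684, 0.0, -0.001]
force: [0.4, 0.2, 0.5]
grip_width: 0.0299
clock: 1.7
position: [0.1703, -0.523, 0.2314]
orientation: [0.707, 0.707, -0.0, 0.0]
force: [0.0, -0.2, 0.0]
grip_width: 0.0302
[-1.35913895e+00  8.71565439e-02  1.37069527e+00  5.92976724e-06
  1.68361152e+00 -1.35959687e+00] [[-0.  1.  0.]
 [ 1.  0. -0.]
 [-0.  0. -1.]]
```

```bash
python3 -m handwheel '[{"offset":[0.02,0.0425,0],"roll":0,"jaw":0.03},{"offset":[0.02,0.0425,0],"roll":0,"jaw":0.03},{"offset":[0.02,0.0425,0],"roll":0,"jaw":0.03},{"offset":[0.02,0.0425,0],"roll":0,"jaw":0.03},{"offset":[0.02,0.0425,0],"roll":0,"jaw":0.03},{"offset":[0.02,0.0425,0],"roll":0,"jaw":0.03},{"offset":[0.02,0.0425,0],"roll":0,"jaw":0.03},{"offset":[0.02,0.0425,0],"roll":0,"jaw":0.03}]'
python3 -m handwheel '[{"offset":[0,0,0.035],"roll":0,"jaw":0.03},{"offset":[0,0,0.035],"roll":0,"jaw":0.03},{"offset":[0,0,0.035],"roll":0,"jaw":0.03},{"offset":[0,0,0.035],"roll":0,"jaw":0.03},{"offset":[0,0,0.035],"roll":0,"jaw":0.03},{"offset":[0,0,0.035],"roll":0,"jaw":0.03},{"offset":[0,0,0],"roll":0,"jaw":0.03},{"offset":[0,0,0],"roll":0,"jaw":0.03}]'
```

```text
clock: 2.5
position: [0.5118, -0.3617, 0.2314]
orientation: [0.707, 0.707, -0.0, 0.0]
force: [-0.1, -0.9, 0.7]
grip_width: 0.0301
clock: 3.3
position: [0.51, -0.3626, 0.0212]
orientation: [0.707, 0.707, -0.0, -0.001]
force: [-0.2, -0.8, 0.2]
grip_width: 0.03
```

```bash
python3 -m handwheel '[{"offset":[0.01,0,0],"roll":0,"jaw":0.03},{"offset":[0.01,0,0],"roll":0,"jaw":0.03},{"offset":[0.01,0,0],"roll":0,"jaw":0.03},{"offset":[0.01,0,0],"roll":0,"jaw":0.03},{"offset":[0.01,0,0],"roll":0,"jaw":0.03},{"offset":[0.01,0,0],"roll":0,"jaw":0.03},{"offset":[0.005,0,0],"roll":0,"jaw":0.03},{"offset":[0.005,0,0],"roll":0,"jaw":0.03}]'
python3 -m handwheel '[{"offset":[0.01,0,0],"roll":0,"jaw":0.03},{"offset":[0.01,0,0],"roll":0,"jaw":0.03},{"offset":[0.01,0,0],"roll":0,"jaw":0.03},{"offset":[0.01,0,0],"roll":0,"jaw":0.03},{"offset":[0.01,0,0],"roll":0,"jaw":0.03},{"offset":[0.01,0,0],"roll":0,"jaw":0.03},{"offset":[0.01,0,0],"roll":0,"jaw":0.03},{"offset":[0.01,0,0],"roll":0,"jaw":0.03}]'
python3 -c "
from bench import bot;import cv2
a=bot.grab_frame('top')[100:355,225:515,::-1];cv2.imwrite('pics/push1.png',cv2.resize(a,None,fx=2.3,fy=2.3))"
```

```text
clock: 4.1
position: [0.5103, -0.2926, 0.0214]
orientation: [0.707, 0.707, -0.0, 0.0]
force: [0.9, -0.3, -0.2]
grip_width: 0.03
clock: 4.9
position: [0.5101, -0.2119, 0.0214]
orientation: [0.707, 0.707, -0.0, 0.0]
force: [1.1, -1.2, 0.4]
grip_width: 0.0301
```

View pics/push1.png

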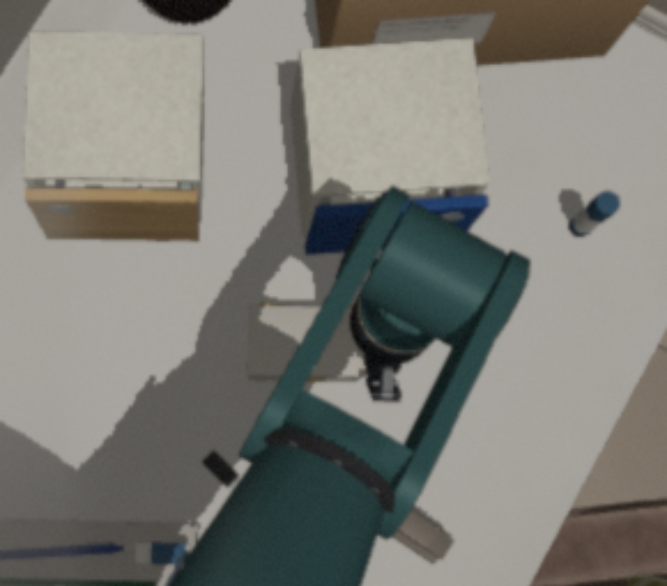

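The box's left edge is at crop x≈250 and square to the push, so it has moved about 78 mm and stayed clear of the blue door. I'll push about 175 mm more.

```bash
python3 -m handwheel '[{"offset":[0.01,0,0],"roll":0,"jaw":0.03},{"offset":[0.01,0,0],"roll":0,"jaw":0.03},{"offset":[0.01,0,0],"roll":0,"jaw":0.03},{"offset":[0.01,0,0],"roll":0,"jaw":0.03},{"offset":[0.01,0,0],"roll":0,"jaw":0.03},{"offset":[0.01,0,0],"roll":0,"jaw":0.03},{"offset":[0.01,0,0],"roll":0,"jaw":0.03},{"offset":[0.01,0,0],"roll":0,"jaw":0.03}]'
python3 -m handwheel '[{"offset":[0.01,0,0],"roll":0,"jaw":0.03},{"offset":[0.01,0,0],"roll":0,"jaw":0.03},{"offset":[0.01,0,0],"roll":0,"jaw":0.03},{"offset":[0.01,0,0],"roll":0,"jaw":0.03},{"offset":[0.01,0,0],"roll":0,"jaw":0.03},{"offset":[0.01,0,0],"roll":0,"jaw":0.03},{"offset":[0.01,0,0],"roll":0,"jaw":0.03},{"offset":[0.01,0,0],"roll":0,"jaw":0.03}]'
python3 -m handwheel '[{"offset":[0.008,0,0],"roll":0,"jaw":0.03},{"offset":[0.005,0,0],"roll":0,"jaw":0.03},{"offset":[0.002,0,0],"roll":0,"jaw":0.03},{"offset":[0,0,0],"roll":0,"jaw":0.03},{"offset":[0,0,0],"roll":0,"jaw":0.03},{"offset":[-0.02,0,0],"roll":0,"jaw":0.03},{"offset":[-0.04,0,0],"roll":0,"jaw":0.03},{"offset":[-0.04,0,0],"roll":0,"jaw":0.03}]'
python3 -m handwheel '[{"offset":[0,0,-0.03],"roll":0,"jaw":0},{"offset":[0,0,-0.03],"roll":0,"jaw":0},{"offset":[0,0,-0.03],"roll":0,"jaw":0},{"offset":[-0.03,-0.015,-0.02],"roll":0,"jaw":0},{"offset":[-0.04,-0.015,-0.02],"roll":0,"jaw":0},{"offset":[-0.04,-0.015,0],"roll":0,"jaw":0},{"offset":[-0.04,-0.015,0],"roll":0,"jaw":0},{"offset":[0,0,0],"roll":0,"jaw":0}]'
python3 -c "
from bench import bot;import cv2
a=bot.grab_frame('top')[100:355,225:515,::-1];cv2.imwrite('pics/push2.png',cv2.resize(a,None,fx=2.3,fy=2.3))"
```

```text
clock: 5.75
position: [0.51, -0.1319, 0.0213]
orientation: [0.707, 0.707, -0.0, -0.0]
force: [0.3, -0.4, -0.1]
grip_width: 0.0301
clock: 6.55
position: [0.5099, -0.0519, 0.0213]
orientation: [0.707, 0.707, -0.0, 0.0]
force: [0.1, -1.5, -0.7]
grip_width: 0.0299
clock: 7.35
position: [0.5102, -0.1386, 0.0215]
orientation: [0.706, 0.708, 0.0, 0.0]
force: [2.1, -0.7, 0.4]
grip_width: 0.0301
clock: 8.15
position: [0.4482, -0.2925, 0.1516]
orientation: [0.709, 0.705, -0.001, 0.001]
force: [0.1, 0.7, -0.2]
grip_width: 0.0003
```

View pics/push2.png

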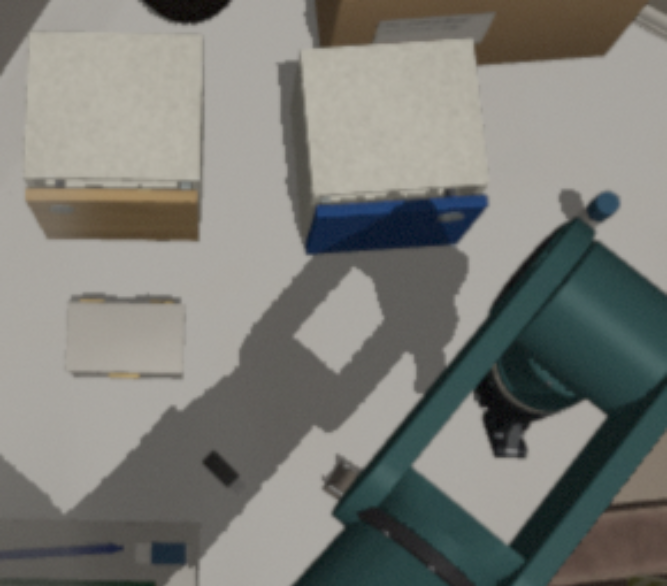

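The box centre is at crop (125,338), right on the wood midline, which runs near crop x≈122. Both doors are shut and the bystanders haven't moved. Next I'll turn the tool so the flat side of the closed fingers faces the disc: roll +85.4°, allowing for the 4.6° yaw.

```bash
python3 -m handwheel '[{"offset":[0,0,0],"roll":8.5,"jaw":0},{"offset":[0,0,0],"roll":8.5,"jaw":0},{"offset":[0,0,0],"roll":8.5,"jaw":0},{"offset":[0,0,0],"roll":8.5,"jaw":0},{"offset":[0,0,0],"roll":8.5,"jaw":0},{"offset":[0,0,0],"roll":8.5,"jaw":0},{"offset":[0,0,0],"roll":8.5,"jaw":0},{"offset":[0,0,0],"roll":8.5,"jaw":0}]'
python3 -m handwheel '[{"offset":[0,0,0],"roll":8.5,"jaw":0},{"offset":[0,0,0],"roll":8.5,"jaw":0},{"offset":[0,0,0.01],"roll":0.4,"jaw":0},{"offset":[0,0,0.02],"roll":0,"jaw":0},{"offset":[0,0,0.016],"roll":0,"jaw":0},{"offset":[0,0,0],"roll":0,"jaw":0},{"offset":[0,0,0],"roll":0,"jaw":0},{"offset":[0,0,0],"roll":0,"jaw":0}]'
python3 - <<'E'
from h import *
from scipy.spatial.transform import Rotation as R
s=bot.get_state(); M=R.from_quat(s['orientation']).as_matrix(); print(M.round(3),s['force'],s['qpos'])
d=np.array([.617,-.273,.105]); n=M[:,0]
print("to contact in tool axes",M.T@(d-0.011*n-s['position']))
print("box", plane("top",T(125,338),.055),"corners",[plane("top",T(*p),.055) for p in ((67,299),(184,299),(183,377),(66,375))])
E
```

```text
clock: 9.0
position: [0.4506, -0.2865, 0.1512]
orientation: [0.982, 0.189, 0.0, -0.0]
force: [0.6, 1.3, -0.2]
grip_width: -0.0004
clock: 9.8
position: [0.4507, -0.288, 0.1062]
orientation: [0.999, 0.041, 0.001, 0.001]
force: [0.1, -0.1, 0.1]
grip_width: 0.0001
[[ 0.997  0.082  0.001]
 [ 0.082 -0.997 -0.001]
 [ 0.001  0.001 -1.   ]] [ 0.11852236 -0.06933272  0.09161453] [-6.74561407e-01  1.11322013e-01  1.59601803e+00  6.97195170e-05
  1.43255918e+00  8.14048818e-01]
to contact in tool axes [ 0.15592027 -0.00126582  0.00143782]
box [0.50886955 0.02893075] corners [array([0.54587591, 0.08627816]), array([ 0.54830862, -0.02674122]), array([ 0.47228687, -0.02776011]), array([0.47182345, 0.08402653])]
```

```bash
python3 -m handwheel '[{"offset":[0.03,-0.001,0],"roll":0,"jaw":0},{"offset":[0.03,0,0],"roll":0,"jaw":0},{"offset":[0.03,0,0],"roll":0,"jaw":0},{"offset":[0.03,0,0],"roll":0,"jaw":0},{"offset":[0.02,0,0],"roll":0,"jaw":0},{"offset":[0.004,0,0],"roll":0,"jaw":0},{"offset":[0,0,0],"roll":0,"jaw":0},{"offset":[0,0,0],"roll":0,"jaw":0}]'
python3 -c "
from bench import bot;import cv2,numpy as np
a=bot.grab_frame('top')[140:260,350:510,::-1];b=bot.grab_frame('side')[220:340,340:500,::-1];cv2.imwrite('pics/press.png',cv2.resize(np.hstack([a,b]),None,fx=2.5,fy=2.5))
print(bot.get_state()['force'])"
```

```text
clock: 10.6
position: [0.5929, -0.2754, 0.1057]
orientation: [0.999, 0.04, -0.0, 0.0]
force: [0.0, 0.8, 0.9]
grip_width: 0.0001
[-0.04385461 -0.19805734 -0.01050993]
```

View pics/press.png

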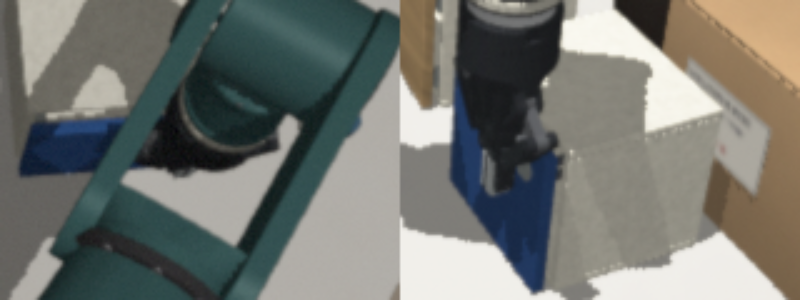

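The finger tips cover the disc at about (500,165), the gripper body passes above the cupboard top, and there's no contact yet. I'll creep in.

```bash
python3 -m handwheel '[{"offset":[0.002,0,0],"roll":0,"jaw":0},{"offset":[0.002,0,0],"roll":0,"jaw":0},{"offset":[0.002,0,0],"roll":0,"jaw":0},{"offset":[0.002,0,0],"roll":0,"jaw":0},{"offset":[0.002,0,0],"roll":0,"jaw":0},{"offset":[0,0,0],"roll":0,"jaw":0},{"offset":[0,0,0],"roll":0,"jaw":0},{"offset":[0,0,0],"roll":0,"jaw":0}]'
python3 -m handwheel '[{"offset":[0.001,0,0],"roll":0,"jaw":0},{"offset":[0.001,0,0],"roll":0,"jaw":0},{"offset":[0.001,0,0],"roll":0,"jaw":0},{"offset":[0,0,0],"roll":0,"jaw":0},{"offset":[0,0,0],"roll":0,"jaw":0},{"offset":[0,0,0],"roll":0,"jaw":0},{"offset":[0,0,0],"roll":0,"jaw":0},{"offset":[0,0,0],"roll":0,"jaw":0}]'
```

```text
clock: 11.5
position: [0.6036, -0.2744, 0.1053]
orientation: [0.999, 0.04, -0.0, 0.0]
force: [-0.1, 0.5, -0.1]
grip_width: -0.0002
clock: 12.3
position: [0.6065, -0.2742, 0.1054]
orientation: [0.999, 0.04, -0.0, 0.0]
force: [-3.2, -0.5, 0.9]
grip_width: -0.0002
```

```bash
python3 -m handwheel '[{"offset":[0.001,0,0],"roll":0,"jaw":0},{"offset":[0.001,0,0],"roll":0,"jaw":0},{"offset":[0,0,0],"roll":0,"jaw":0},{"offset":[0,0,0],"roll":0,"jaw":0},{"offset":[0,0,0],"roll":0,"jaw":0},{"offset":[0,0,0],"roll":0,"jaw":0},{"offset":[0,0,0],"roll":0,"jaw":0},{"offset":[0,0,0],"roll":0,"jaw":0}]'
python3 -c "from bench import bot;print(bot.get_state()['force'])"
```

```text
clock: 13.1
position: [0.6086, -0.2741, 0.1054]
orientation: [0.999, 0.04, 0.0, 0.0]
force: [-1.2, -1.4, 0.5]
grip_width: 0.0001
[-1.24653384 -1.35867251  0.49960602]
```

```bash
python3 -m handwheel '[{"offset":[0.001,0,0],"roll":0,"jaw":0},{"offset":[0.001,0,0],"roll":0,"jaw":0},{"offset":[0,0,0],"roll":0,"jaw":0},{"offset":[0,0,0],"roll":0,"jaw":0},{"offset":[0,0,0],"roll":0,"jaw":0},{"offset":[0,0,0],"roll":0,"jaw":0},{"offset":[0,0,0],"roll":0,"jaw":0},{"offset":[0,0,0],"roll":0,"jaw":0}]'
python3 -m handwheel '[{"offset":[0.001,0,0],"roll":0,"jaw":0},{"offset":[0,0,0],"roll":0,"jaw":0},{"offset":[0,0,0],"roll":0,"jaw":0},{"offset":[0,0,0],"roll":0,"jaw":0},{"offset":[0,0,0],"roll":0,"jaw":0},{"offset":[0,0,0],"roll":0,"jaw":0},{"offset":[0,0,0],"roll":0,"jaw":0},{"offset":[0,0,0],"roll":0,"jaw":0}]'
```

```text
clock: 13.9
position: [0.6106, -0.2739, 0.1054]
orientation: [0.999, 0.04, 0.0, 0.0]
force: [-2.6, -0.7, 3.0]
grip_width: -0.0
clock: 14.7
position: [0.6106, -0.2739, 0.1054]
orientation: [0.999, 0.04, -0.001, 0.0]
force: [-5.0, -0.0, 3.1]
grip_width: 0.0
```

The arm now lags its command by 1 mm and the force is rising, so it looks to be at the stop. One more millimetre to be sure, then I'll retreat.

```bash
python3 -m handwheel '[{"offset":[0.001,0,0],"roll":0,"jaw":0},{"offset":[0,0,0],"roll":0,"jaw":0},{"offset":[0,0,0],"roll":0,"jaw":0},{"offset":[0,0,0],"roll":0,"jaw":0},{"offset":[0,0,0],"roll":0,"jaw":0},{"offset":[0,0,0],"roll":0,"jaw":0},{"offset":[0,0,0],"roll":0,"jaw":0},{"offset":[0,0,0],"roll":0,"jaw":0}]'
python3 -m handwheel '[{"offset":[-0.04,0,0],"roll":0,"jaw":0},{"offset":[-0.05,0,0],"roll":0,"jaw":0},{"offset":[-0.05,0,0],"roll":0,"jaw":0},{"offset":[-0.05,0,0],"roll":0,"jaw":0},{"offset":[-0.03,0.03,-0.04],"roll":0,"jaw":0},{"offset":[-0.03,0.03,-0.04],"roll":0,"jaw":0},{"offset":[-0.03,0.04,-0.04],"roll":0,"jaw":0},{"offset":[0,0.04,0],"roll":0,"jaw":0}]'
for i in 1 2; do python3 -m handwheel '[{"offset":[0,0,0],"roll":0,"jaw":0},{"offset":[0,0,0],"roll":0,"jaw":0},{"offset":[0,0,0],"roll":0,"jaw":0},{"offset":[0,0,0],"roll":0,"jaw":0},{"offset":[0,0,0],"roll":0,"jaw":0},{"offset":[0,0,0],"roll":0,"jaw":0},{"offset":[0,0,0],"roll":0,"jaw":0},{"offset":[0,0,0],"roll":0,"jaw":0}]'; done
python3 -c "
from bench import bot;import cv2,numpy as np
a=bot.grab_frame('top')[100:360,220:520,::-1];b=bot.grab_frame('side')[160:420,200:500,::-1];cv2.imwrite('pics/end.png',cv2.resize(np.hstack([a,b]),None,fx=1.33,fy=1.33))"
```

```text
clock: 15.5
position: [0.6106, -0.2739, 0.1053]
orientation: [0.999, 0.04, -0.002, -0.0]
force: [-8.6, -1.6, 3.9]
grip_width: -0.0001
clock: 16.3
position: [0.3586, -0.42, 0.2122]
orientation: [0.999, 0.04, 0.004, 0.005]
force: [1.5, -0.6, 0.7]
grip_width: -0.0002
clock: 17.1
position: [0.3585, -0.4171, 0.2052]
orientation: [0.999, 0.041, 0.0, 0.0]
force: [0.5, -0.3, 0.9]
grip_width: 0.0
clock: 17.9
position: [0.3584, -0.4173, 0.2052]
orientation: [0.999, 0.04, 0.0, 0.0]
force: [-0.2, 0.1, 0.2]
grip_width: 0.0003
```

View pics/end.png

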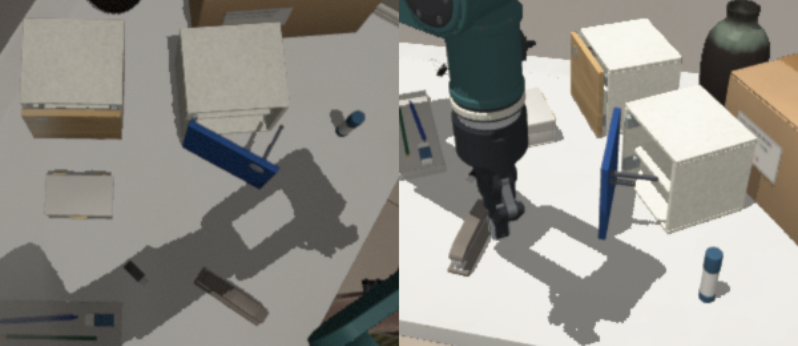

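The blue door is ajar with its free edge near (268,185), the box stands in front of the wood door at (79,194), and the bystanders are in place. I'll check that the door has stopped moving, then hand in.

```bash
for i in 1 2; do python3 -m handwheel '[{"offset":[0,0,0],"roll":0,"jaw":0},{"offset":[0,0,0],"roll":0,"jaw":0},{"offset":[0,0,0],"roll":0,"jaw":0},{"offset":[0,0,0],"roll":0,"jaw":0},{"offset":[0,0,0],"roll":0,"jaw":0},{"offset":[0,0,0],"roll":0,"jaw":0},{"offset":[0,0,0],"roll":0,"jaw":0},{"offset":[0,0,0],"roll":0,"jaw":0}]' >/dev/null
python3 - <<'E'
from h import *
import cv2,os
a=bot.grab_frame('top')[:,:,::-1].astype(int); b=a[:,:,0]; 
m=((b>90)&(a[:,:,2]<60)).astype(np.uint8)[170:260,330:450]
ys,xs=np.nonzero(m); print(len(xs)); j=(xs).argmax(); p=(xs[j]+330,ys[j]+170); q=plane("top",p,.12)
print("free edge px",p,q,"x ahead of shut",.622-q[0])
if os.path.exists("pics/l.npy"): print("moved px",(abs(np.load("pics/l.npy")-a)[170:260,330:450].max(2)>40).sum())
np.save("pics/l.npy",a)
E
done; python3 -c "from bench import bot;print(bot.close_job())"
```

```text
308
free edge px (np.int64(429), np.int64(226)) [ 0.5492086  -0.28865123] x ahead of shut 0.07279139701993254
309
free edge px (np.int64(429), np.int64(226)) [ 0.5492086  -0.28865123] x ahead of shut 0.07279139701993254
moved px 0
the job is handed in; nothing more can be done
None
```

I've handed the job in with the box moved, the blue door ajar and the arm clear of everything; no verdict was reported. It took about 20 s of the 58 s.

**Box:** I pushed it sideways at its end with two fingers, staying clear of the blue cupboard. It measured flat at about (0.509, 0.029), roughly 10 mm off the wood cupboard's midline and 200 mm ahead of its origin.

**Blue door:** I pressed the disc until it hit the stop. The arm stopped advancing 2 mm short of its command, at about 9 N. I then backed the arm about 25 cm away.

**Last checks:**
- **Door angle:** the free edge stood about 73 mm ahead of the shut position, by a rough reading of one pixel with an assumed height. That is less than the nominal 85 mm but corresponds to roughly 0.5 rad, inside the allowed range.
- **Door at rest:** two pictures 0.8 s apart showed no change around it.
- **Everything else:** in the last picture the wooden door was shut. The stapler, USB stick and glue stick looked unmoved. The binder clip lay outside the last close-up of the top view, but the arm never went near it.

No checks failed. The force readings were noisy, by about 1–3 N, while I was finding first contact with the disc.

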